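Hang the strainer in the drain stand's bayonet collar and lock it

TASK

Pick up the strainer cup that has the two side pins (not the plain cup beside it), lower it into the collar of the drain stand so that its pins pass down through the two gaps, and turn it clockwise (seen from above) until both pins drop into the locking notches. Then let go, leaving it hanging upright and locked. Work gently, by feel: nothing may bear on the stand with more than about 30 N, and leave the other things on the table where they are.

Things in the scene. Friction and masses are not known exactly. Their poses are not given: they have to be found in the camera images.
- strainer_mid (a point): Steel strainer cup, loose, upright, about 0.2 kg, 60 mm across, foot tapered to 44 mm, 112 mm high with its handle. This point: on its axis, half-way up (56 mm over its underside; the rim is 10 mm above the point). z up. Two round side pins, 8 mm thick, stick out along +x and -x at the height of this point, tips 56 mm from the axis. A half turn about z makes no difference.
- handle (a point): Centre of the strainer's handle, 46 mm above strainer_mid: a flat bar bridging the cup's mouth, 60 mm long along x (in line with the pins), 12 mm thick along y, 20 mm high. The space under it is open, down to the rim 26 mm below the bar's underside.
- collar (a point): Drain stand, fixed (foot 140 mm across, two pillars carrying a bayonet collar). Point on the collar's upright axis (z) at the level of its ledge, 85 mm over the table. The ledge is a ring of inner radius 32.5 mm, outer 41.5 mm. Pins resting on it have their axis 4 mm above this point; pins in the notches, 3 mm below it. x points to one gap of the guard, -x to the other.
- gap (a point): Middle of one of the two opposite gaps, on top of the guard ring above the ledge, 40 mm from the collar's axis along +x (the other is at -x). The guard has inner radius 33 mm, outer 47 mm, underside 12 mm and top 18 mm above the ledge; each gap is 16 mm wide at the inner edge. Pins go straight down here onto the ledge, then turn clockwise under the guard; the other way is blocked.
- foot (a point): Centre of the stand's underside, 85 mm below collar. About the hidden notches: two opposite ones in the ledge, 12 mm wide, 7 mm deep, with middles 26 to 82 degrees clockwise of the gaps (set differently each time, they stay put). Feel for them: press down a few newtons while turning. A cup that is held up passes over them, to a stop about 99 degrees on.
- plain_cup_mid (a point): A bystander: the same cup with the same handle but without pins. This point is its centre, half-way up (56 mm over the table).
- ramekin: Bystander: white bowl 76 mm wide, 42 mm high; point on its underside.
- jar: Bystander: small spice jar 36 mm wide, 70 mm high, between the stand and the cups; point on its underside.
- sauce: Bystander: bottle 56 mm wide, 150 mm high; point on its underside.
- bowl: Bystander: steel bowl 120 mm wide, 55 mm high; point on its underside.
- spoon: Bystander: spoon lying flat; point at its handle.
Not all that is in view belongs to the job. Leave any yellow look-alike of the part that bears strainer_mid alone.

How it is judged:
On the way:
1. the strainer hangs in the collar with its pins through the gaps, down on the ledge and not yet in the notches (horizontal distance between strainer_mid and collar below 0.006 m and z of strainer_mid in the frame of collar between 0.0015 and 0.008 m and angle between strainer_mid's own z axis and vertical below 0.12 rad), for 0.1 s.
At the end, for the whole second after the job is handed in: The strainer hangs upright (within 0.06 rad) on the collar's axis (within 6 mm) with both pins down in the notches (pin axis at least 0.5 mm below the ledge's level; 3 mm when fully home), released and at rest (horizontal distance between strainer_mid and collar below 0.006 m and z of strainer_mid in the frame of collar between -0.008 and -0.0005 m and angle between strainer_mid's own z axis and vertical below 0.06 rad and linear speed of strainer below 0.02 m/s); the robot touches nothing.
It fails at once if anything bears on the stand with more than 30 N (contact force between stand and anything else above 30 N).
It fails at once if a bystander is moved by more than 30 mm (distance of any of plain_cup_mid, ramekin, jar, sauce, bowl, spoon from where it was at the start of the episode above 0.03 m).
It also fails if it takes over 67 s, if anything falls off the work surface, if the arm or the gripper's body presses on something with over 40 N, if the wrist force passes 120 N, or if a joint passes its speed limit or range.

ROBOT

A 6-joint arm with a two-finger parallel gripper is mounted at the origin on the work surface. World frame = base frame: x ahead of the robot, y to its left, z up, the work surface at z = 0. Lengths are in m, angles in rad, forces in N, time in s.
With the tool pointing down it reaches from about 0.35 to 0.925 m from the base axis. Payload 6.4 kg.
Tool frame: the origin (TCP) lies midway between the tips of the shut fingers; the grasp point (between the pads) lies ctrl.tcp_to_grasp behind it (ctrl.tcp_to_grasp is the distance from the TCP to the grasp point, in m); x points along the fingers, y is the direction in which the jaws open and shut, and the axes are right-handed (so a half turn about x gives the same grasp; the last joint's range is limited). The gripper opens to 94 mm and grips with 3 to 60 N. Pads are 16 mm wide; open, the fingers measure 119 mm over their backs; the gripper's body (75 mm by 177 mm) begins 78 mm behind the grasp point.
Start: joints at [-1.451, 0.245, 1.558, -0, 1.339, -0.174], TCP at [0.188, -0.622, 0.205] pointing down, gripper open.
Joint ranges: [-3.13, 3.13], [-1.02, 2.26], [0.13, 2.54], [-0.95, 4.09], [0.21, 2.88], [-2.74, 2.74]. Speed limits (rad/s): [2.57, 2.57, 3.14, 3.14, 3.14, 3.14].

INTERFACE

Orientations are given as a unit quaternion [w, x, y, z].
In Python, from cell import ctrl gives the robot as it stands.
- The arm moves only by the tool step_arm, never from a script. Its argument "plan" is a list of rows, each an object with "gripper": the gripper command: -1 is fully open, 1 is shut, values between are in proportion; "travel": the shift along the tool's x, y, z scaled (see below), a list of three; "angular": the turn, a rotation vector about the tool's x, y, z scaled (see below), a list of three. In form: [{"gripper": gripper, "travel": [dx, dy, dz], "angular": [ax, ay, az]}, ...]. A call has 1 to 20 rows; each row shifts and turns the commanded pose from where the row before left it, along the tool's axes as they then stand; what a row does not reach is not made up. The controller multiplies each number of a shift by 500 mm and each number of a turn by 45 degrees. A row lasts 1/8 s, in which the tool goes at most 62.5 mm and 10.7 degrees, less where a joint would pass 70% of its speed; a pose out of reach is approached as far as the arm can. A call with a number of a shift or a turn outside -1 to 1 is refused whole. A call with a gripper value outside its range is refused whole. The fingers move at their own pace and stop on an object; the grip force is fixed at half the most. Time passes only in rows, so rows that do not move let the fingers close. It gives the time, the measured TCP pose, the force and the opening at its end, in the units of the state.
- ctrl.read_state(): the state, without advancing time (a new reading comes with each control period).
- ctrl.snapshot(name): name is "scene" or "top"; returns the picture (400x640x3 uint8, red, green, blue); there is no depth.
- ctrl.camera_info(name): a dict with "intrinsics" (3x3 intrinsics, pixels), "D" ([k1, k2, p1, p2, k3] as OpenCV has them; the pictures are not rectified), "extrinsics" (4x4, takes a point from world to camera coordinates). Camera axes: x right, y up, looking along -z (the intrinsics and any distortion apply to the point x, -y, -z); pixel columns grow to the right and rows downward; lengths in m; the calibration is good to about 2 mm. A picture is of the moment at which its call begins. camera_info takes no time and is no camera call.
- ctrl.job_done(): hands the job in, once; it reports no verdict.
Trained networks look in the newest picture that a camera, given by its name, has taken for a name from the list of things; names that differ only in an ending like _2 or _b are one class to them, and where a whole thing is asked for, a point or a joint stands for the part that bears it (a point fixed in the world has none). Each returns a list of dicts, best first, with "confidence" (0 to 1); they miss things now and then, are a little off and sometimes report something else, mostly with a low value. They report only what shows in the picture. A call takes as long as a camera call. They do not tell look-alikes from the thing itself.
- ctrl.find_in(camera, thing): "extent" ([centre column, centre row, width, height] in pixels, round what is visible of it).
- ctrl.regions_of(camera, thing): "pixels" (400x640 bool, what is visible of it) and "extent" ([centre column, centre row, width, height] in pixels, round what is visible of it).
The state is a dict: "time_s": time; "q": joint angles; "joint_velocities": joint speeds; "tau": joint torques, N m; "eef_pos": TCP position; "tcp_rot": TCP orientation; "contact_force": force on the tool from outside, world axes, zero at the start; "ft_torque": the same for the moment, N m; "opening": opening from 0.0 (shut) to 1.0 (fully open).
Only numpy, scipy, OpenCV 4.12 (cv2) and the standard library are available. Lean on these libraries where they do the work, as an engineer would, in place of code of your own. Each camera call takes 0.05 s, during which the arm holds its last target.

## Working session

There is one attempt and no reset: what is moved stays moved. The work goes in short steps, Python scripts to look and compute and a tool call to move; the robot and the scene stay as the last step left them, time stands still between calls to the robot, and variables do not carry over. Pictures are saved under pics/ and viewed, and the job is handed in when it is done.

Besides the shell and the picture viewer there is one more tool, called after "Request:" as name(argument=value, ...) on one line, values as JSON. step_arm: Moves the arm, as the interface text tells. Its arguments: {"type":"object","properties":{"plan":{"type":"array"}},"required":["plan"]}

```bash
mkdir -p pics; ls
python3 - <<'E'
from cell import ctrl
import cv2
s=ctrl.read_state()
for k,v in s.items(): print(k,v)
print(ctrl.tcp_to_grasp)
for n in ("scene","top"):
    im=ctrl.snapshot(n); cv2.imwrite(f"pics/{n}0.png",im[:,:,::-1])
    c=ctrl.camera_info(n); print(n,c)
E
```

```text
pics
time_s 0.0
q [-1.45107532e+00  2.45800406e-01  1.55897222e+00 -1.68290290e-05
  1.33867321e+00 -1.74088222e-01]
joint_velocities [ 0.00230897  0.00048647 -0.00135955  0.00053231 -0.00043296 -0.00021729]
tau [ 1.09081826e-03 -4.15831947e+01 -3.14596260e+01  6.86945301e-02
  3.33361037e-02 -1.54333170e-04]
eef_pos [ 0.18817846 -0.62155928  0.20437656]
tcp_rot [ 0.10285022  0.69950199  0.10416045 -0.69947795]
contact_force [-0.32766012  0.65915049 -0.19716448]
ft_torque [0.06037472 0.02827005 0.00824142]
opening 0.9962486969204635
0.0188
scene {'intrinsics': array([[506.67030814,   0.        , 315.9748311 ],
       [  0.        , 506.67030814, 191.29346305],
       [  0.        ,   0.        ,   1.        ]]), 'D': array([-0.15850189,  0.        ,  0.        ,  0.        ,  0.        ]), 'extrinsics': array([[-0.01402677,  0.99975268, -0.0172576 , -0.03407286],
       [-0.56426394,  0.00633413,  0.82557016,  0.2481101 ],
       [ 0.82547529,  0.02131793,  0.56403554, -1.95363122],
       [ 0.        ,  0.        ,  0.        ,  1.        ]])}
top {'intrinsics': array([[409.14543008,   0.        , 321.6927395 ],
       [  0.        , 409.14543008, 196.04150788],
       [  0.        ,   0.        ,   1.        ]]), 'D': array([-0.01345849,  0.        ,  0.        ,  0.        ,  0.        ]), 'extrinsics': array([[-0.04162544, -0.99912736, -0.0034417 ,  0.03809232],
       [ 0.97262087, -0.04130893,  0.22869677, -0.57812947],
       [-0.22863937,  0.00617213,  0.97349162, -0.81369824],
       [ 0.        ,  0.        ,  0.        ,  1.        ]])}
```

View pics/scene0.png

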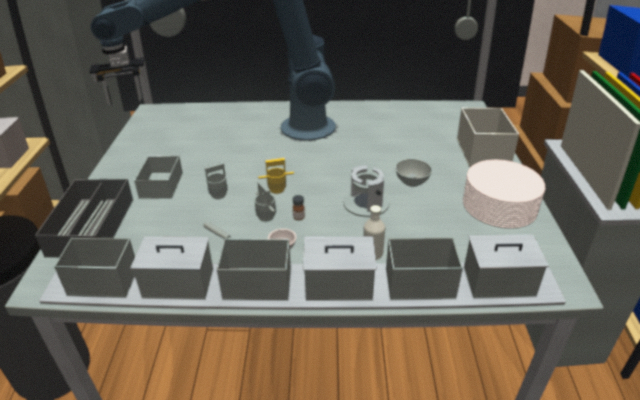

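View pics/top0.png

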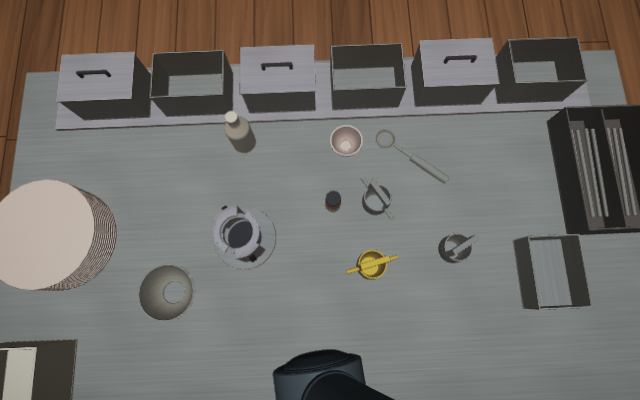

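The yellow cup at top (372,264) is the decoy. The cup at (377,198) seems to have pins, and the one at (458,247) seems plain. I'll zoom in and run the networks to check.

Run:
```python
from cell import ctrl
import cv2,numpy as np
a=cv2.imread("pics/top0.png"); b=cv2.imread("pics/scene0.png")
c1=cv2.resize(a[160:280,325:485],None,fx=5,fy=5,interpolation=cv2.INTER_CUBIC)
c2=cv2.resize(a[190:285,195:290],None,fx=6,fy=6,interpolation=cv2.INTER_CUBIC)
c3=cv2.resize(b[150:230,190:400],None,fx=3.8,fy=3.8,interpolation=cv2.INTER_CUBIC)
cv2.imwrite("pics/c1.png",c1);cv2.imwrite("pics/c2.png",c2);cv2.imwrite("pics/c3.png",c3)
for n in("top","scene"):
    for t in ["strainer_mid","handle","collar","gap","foot","plain_cup_mid","jar"]:
        print(n,t,[(np.round(d["extent"],1).tolist(),round(d["confidence"],2)) for d in ctrl.find_in(n,t)])
```

```text
top strainer_mid []
top handle [([377.1, 198.8, 33.4, 42.1], 0.81), ([244.9, 237.1, 65.9, 60.1], 0.73)]
top collar [([245.8, 237.8, 67.1, 65.7], 0.61)]
top gap [([245.6, 236.7, 63.0, 60.3], 0.74)]
top foot [([246.1, 237.6, 62.5, 61.1], 0.59)]
top plain_cup_mid [([460.6, 248.1, 41.1, 27.6], 0.67), ([246.2, 234.8, 66.0, 59.6], 0.33)]
top jar [([331.4, 202.9, 13.7, 20.4], 0.54)]
scene strainer_mid [([262.8, 201.2, 20.7, 37.6], 0.63), ([276.1, 176.1, 32.1, 36.9], 0.6)]
scene handle [([264.9, 201.2, 18.5, 41.8], 0.92), ([277.2, 174.9, 32.9, 35.5], 0.7)]
scene collar [([366.1, 191.5, 50.2, 52.2], 0.81)]
scene gap [([365.3, 192.4, 42.8, 48.8], 0.7)]
scene foot [([366.5, 190.6, 43.4, 46.9], 0.58)]
scene plain_cup_mid [([214.6, 180.2, 30.9, 39.7], 0.58)]
scene jar [([297.0, 209.1, 10.2, 25.0], 0.52)]
```

View pics/c1.png

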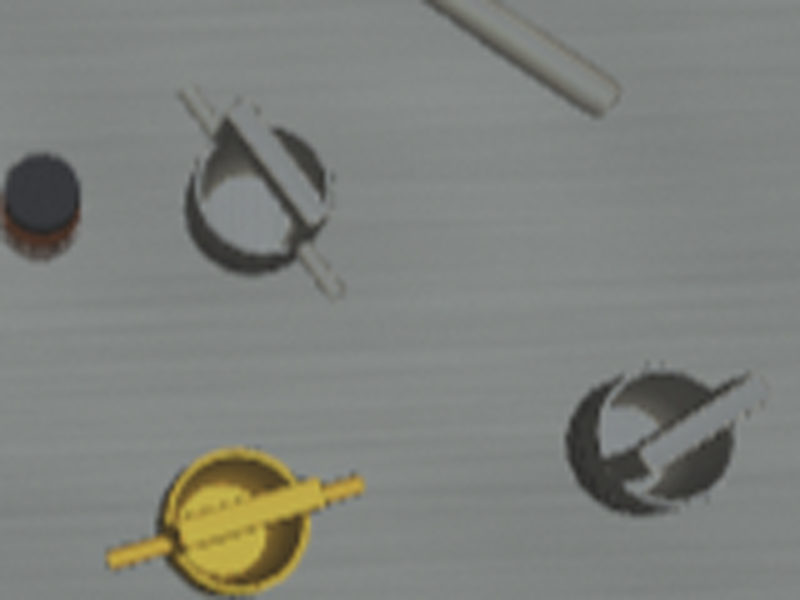

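View pics/c2.png

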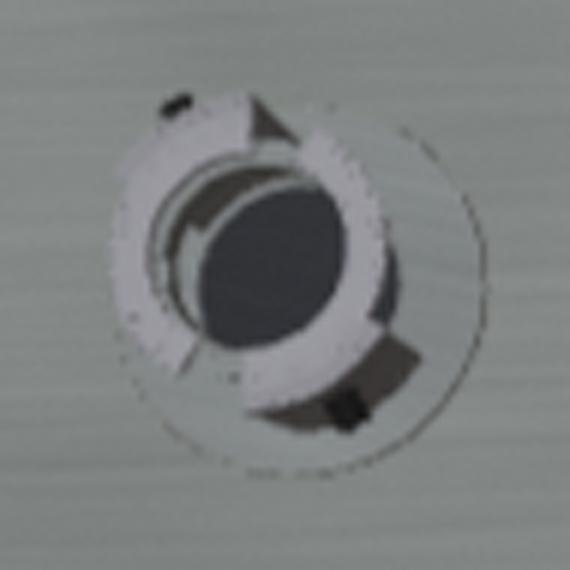

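View pics/c3.png

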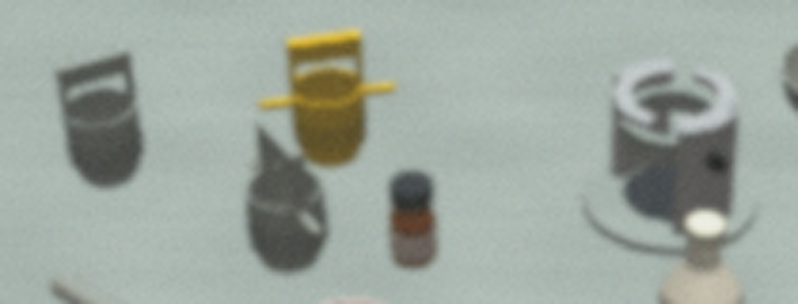

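```bash
cat > h.py <<'E'
import numpy as np,cv2
from cell import ctrl
from scipy.spatial.transform import Rotation as R
def cam(n):
    c=ctrl.camera_info(n); E=c["extrinsics"]; F=np.diag([1,-1,-1.]);
    return c["intrinsics"],c["D"],F@E[:3,:3],F@E[:3,3]
def proj(n,P):
    K,D,Rm,t=cam(n)
    return cv2.projectPoints(np.asarray(P,float).reshape(-1,1,3),cv2.Rodrigues(Rm)[0],t,K,D)[0][:,0]
def unproj(n,uv,z):
    K,D,Rm,t=cam(n)
    u=cv2.undistortPoints(np.asarray(uv,float).reshape(-1,1,2),K,D)[:,0]
    d=np.c_[u,np.ones(len(u))]@Rm; o=-Rm.T@t
    return o+d*((z-o[2])/d[:,2])[:,None]
def circ(r,z,a0=0,a1=360,n=60):
    a=np.radians(np.linspace(a0,a1,n)); return np.c_[r*np.cos(a),r*np.sin(a),np.full(n,z)]
def line(p,q,n=20):
    s=np.linspace(0,1,n)[:,None]; return np.asarray(p)*(1-s)+np.asarray(q)*s
def place(P,x,y,yaw,z=0):
    c,s=np.cos(yaw),np.sin(yaw); return P@np.array([[c,s,0],[-s,c,0],[0,0,1]])+[x,y,z]
def overlay(img,n,polys,crop,f,fn,cols=None):
    x0,x1,y0,y1=crop; o=cv2.resize(img[y0:y1,x0:x1],None,fx=f,fy=f,interpolation=cv2.INTER_CUBIC)
    for i,P in enumerate(polys):
        p=(proj(n,P)+0.5-[x0,y0])*f-0.5
        cv2.polylines(o,[np.round(p).astype(int)],False,[(0,0,255),(0,255,0),(255,0,0),(0,255,255)][i%4],1)
    cv2.imwrite(fn,o)
import math
g_in=math.degrees(math.asin(8/33)); g_out=math.degrees(math.asin(8/47))
def collar():  # world z of base=0
    out=[]
    for k in (0,180):
        out+= [circ(.047,.103,k+g_out,k+180-g_out),circ(.033,.103,k+g_in,k+180-g_in)]
        for s in (1,-1):
            out.append(line([.033*np.cos(np.radians(k+s*g_in)),.033*np.sin(np.radians(k+s*g_in)),.103],[.047*np.cos(np.radians(k+s*g_out)),.047*np.sin(np.radians(k+s*g_out)),.103]))
    out.append(circ(.07,.008)); return out
def cup(): # z from underside
    out=[circ(.03,.066)]
    for s in (1,-1):
        out.append(line([s*.03,.004,.056],[s*.056,.004,.056])); out.append(line([s*.03,-.004,.056],[s*.056,-.004,.056])); out.append(line([s*.056,.004,.056],[s*.056,-.004,.056]))
    for z in (.112,.092):
        c=[[.03,.006,z],[.03,-.006,z],[-.03,-.006,z],[-.03,.006,z],[.03,.006,z]]
        out+= [line(c[i],c[i+1]) for i in range(4)]
    return out
E
python3 - <<'E'
from h import *
a=cv2.imread("pics/top0.png"); b=cv2.imread("pics/scene0.png")
t=unproj("top",[[362,178.4],[392.4,218]],.056); print("tips",t,"len",np.linalg.norm(t[0]-t[1]))
h=unproj("top",[[240/5+325,107/5+160],[312/5+325,222/5+160]],.112); print("handle",h,np.linalg.norm(h[0]-h[1]))
for q in (t,h):
    d=q[0]-q[1]; print("mid",q.mean(0),"yaw",np.arctan2(d[1],d[0]))
g=unproj("top",[[270/6+195,125/6+190],[210/6+195,365/6+190]],.103); d=g[0]-g[1]; print("gaps",g,g.mean(0),np.arctan2(d[1],d[0]))
E
```

```text
tips [[ 0.61792669 -0.07665919  0.056     ]
 [ 0.52683768 -0.13637833  0.056     ]] len 0.10892008107306966
handle [[ 0.59509386 -0.09266924  0.112     ]
 [ 0.54559428 -0.1184721   0.112     ]] 0.05582110790361388
mid [ 0.57238218 -0.10651876  0.056     ] yaw 0.580310980965221
mid [ 0.57034407 -0.10557067  0.112     ] yaw 0.48052174565816413
gaps [[0.54679128 0.18241449 0.103     ]
 [0.46594105 0.20216816 0.103     ]] [0.50636617 0.19229133 0.103     ] -0.23962965917734055
```

```bash
cat >> h.py <<'E'
from scipy.optimize import minimize
def gradim(img):
    g=cv2.GaussianBlur(cv2.cvtColor(img,cv2.COLOR_BGR2GRAY).astype(np.float32),(0,0),0.8)
    m=np.hypot(cv2.Sobel(g,cv2.CV_32F,1,0),cv2.Sobel(g,cv2.CV_32F,0,1)); return np.minimum(m,120)
def fit(imgs,polys,p0,z=0,sig=(2.5,1.2,0.7)):
    P=np.vstack(polys); p=np.array(p0,float)
    for s in sig:
        G={n:cv2.GaussianBlur(gradim(i),(0,0),s) for n,i in imgs.items()}
        def c(q):
            v=0
            for n in G:
                uv=proj(n,place(P,q[0]/1e3,q[1]/1e3,q[2]/20,z)).astype(np.float32)
                v-=cv2.remap(G[n],uv[:,:1],uv[:,1:],cv2.INTER_CUBIC).mean()
            return v
        q0=np.array([p[0]*1e3,p[1]*1e3,p[2]*20])
        r=minimize(c,q0,method="Nelder-Mead",options=dict(initial_simplex=np.vstack([q0,q0+[4,0,0],q0+[0,4,0],q0+[0,0,2]])))
        p=np.array([r.x[0]/1e3,r.x[1]/1e3,r.x[2]/20])
    return p,r.fun
E
python3 - <<'E'
from h import *
a=cv2.imread("pics/top0.png"); b=cv2.imread("pics/scene0.png")
for nm,m,p0 in (("cup",cup(),(.571,-.106,.54)),("collar",collar(),(.506,.192,-.24))):
    for I in ({"top":a},{"scene":b},{"top":a,"scene":b}):
        p,f=fit(I,m,p0); print(nm,list(I),np.round(p,4),round(float(f),1))
        if len(I)==1:
            n=list(I)[0]; u=proj(n,[[p[0],p[1],.07]])[0].astype(int); w=45 if n=="top" else 30
            overlay(I[n],n,[place(q,*p) for q in m],(u[0]-w,u[0]+w,u[1]-w,u[1]+w),600//(2*w),f"pics/o_{nm}_{n}.png")
A=[cv2.imread(f"pics/o_{x}.png") for x in ("cup_top","cup_scene","collar_top","collar_scene")]
A=[cv2.resize(x,(400,300) if 0 else (390,390))[:,:] for x in A]
cv2.imwrite("pics/oall.png",cv2.resize(np.vstack([np.hstack(A[:2]),np.hstack(A[2:])]),(600,600)))
E
```

```text
cup ['top'] [ 0.5656 -0.1014  0.613 ] -70.8
cup ['scene'] [ 0.5678 -0.1045  0.5457] -87.4
cup ['top', 'scene'] [ 0.5656 -0.1016  0.6258] -157.9
collar ['top'] [0.4907 0.1743 0.087 ] -73.0
collar ['scene'] [ 0.5244  0.1883 -0.2215] -80.7Traceback (most recent call last):
  File "<stdin>", line 5, in <module>
  File "h.py", line 59, in fit
    r=minimize(c,q0,method="Nelder-Mead",options=dict(initial_simplex=np.vstack([q0,q0+[4,0,0],q0+[0,4,0],q0+[0,0,2]])))
    res = _minimize_neldermead(fun, x0, args, callback, bounds=bounds,
                               **options)
    fxcc = func(xcc)
    fx = function(np.copy(x), *(wrapper_args + args))
  File "h.py", line 55, in c
    uv=proj(n,place(P,q[0]/1e3,q[1]/1e3,q[2]/20,z)).astype(np.float32)
       ~~~~^^^^^^^^^^^^^^^^^^^^^^^^^^^^^^^^^^^^^^^^
  File "h.py", line 8, in proj
    K,D,Rm,t=cam(n)
             ~~~^^^
  File "h.py", line 5, in cam
    c=ctrl.camera_info(n); E=c["extrinsics"]; F=np.diag([1,-1,-1.]);
ValueError: time passes only in moves, steps and waits
```

View pics/o_cup_top.png

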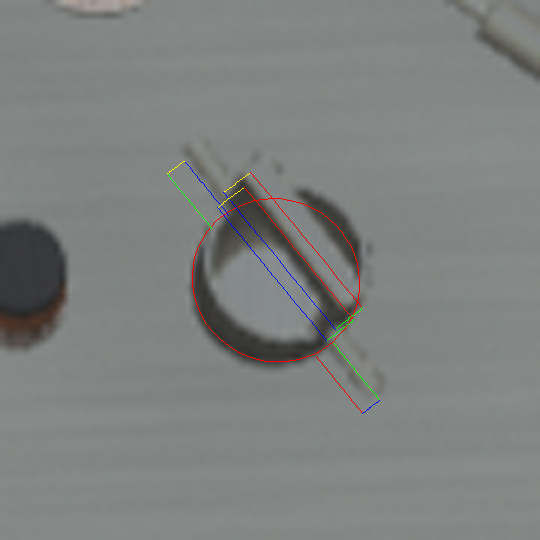

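View pics/o_collar_top.png

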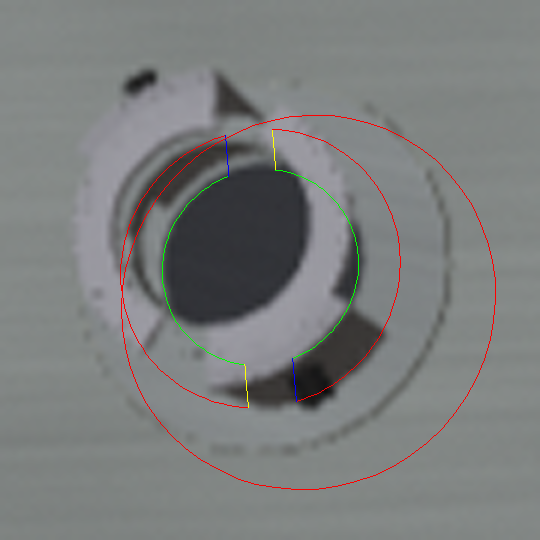

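View pics/o_collar_scene.png

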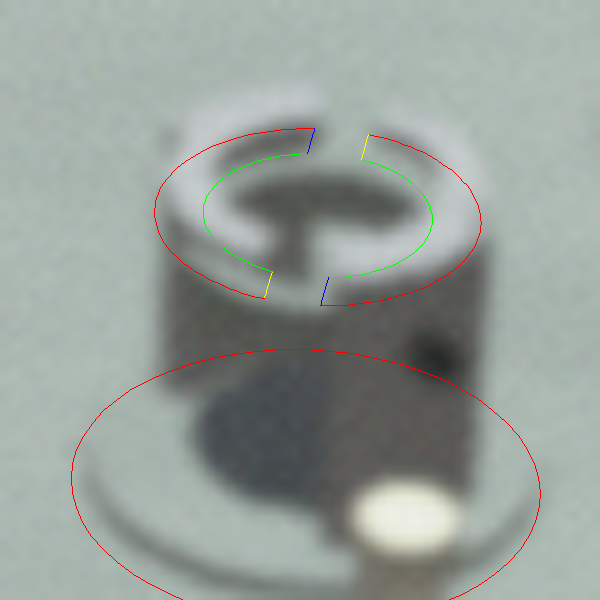

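View pics/o_cup_scene.png

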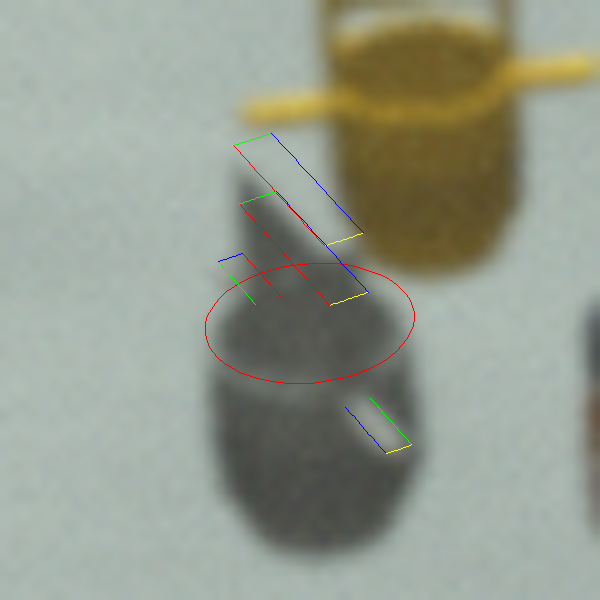

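```bash
sed -i 's/^def cam(n):/import functools\n@functools.lru_cache(None)\ndef cam(n):/' h.py
python3 - <<'E'
from h import *
for n in("top","scene"):
    K,D,Rm,t=cam(n); print(n,-Rm.T@t)
a=cv2.imread("pics/top0.png"); b=cv2.imread("pics/scene0.png")
p=(.506,.192,-.24)
overlay(a,"top",[place(q,*p) for q in collar()],(195,295,190,290),6,"pics/p1.png")
overlay(b,"scene",[place(q,*p) for q in collar()],(335,400,160,225),9,"pics/p2.png")
p=(.571,-.106,.54)
overlay(a,"top",[place(q,*p) for q in cup()],(345,405,165,225),10,"pics/p3.png")
cv2.imwrite("pics/p12.png",np.hstack([cv2.resize(cv2.imread(f"pics/p{i}.png"),(400,400)) for i in (1,2)]))
E
```

```text
top [0.37784295 0.01919942 0.92447587]
scene [1.75219595 0.07414024 0.89649713]
```

View pics/p12.png

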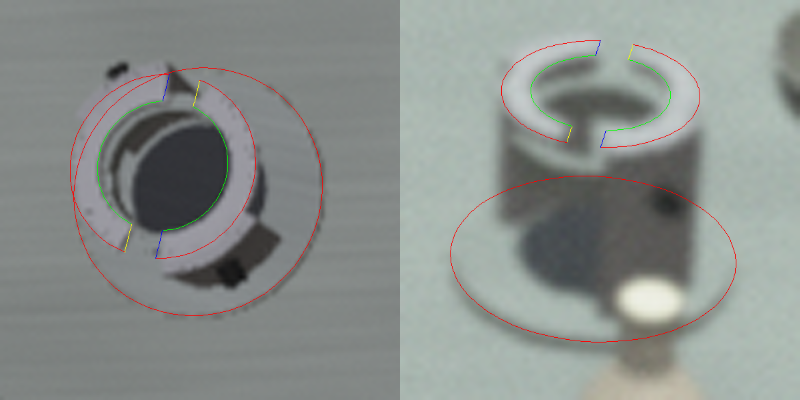

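View pics/p3.png

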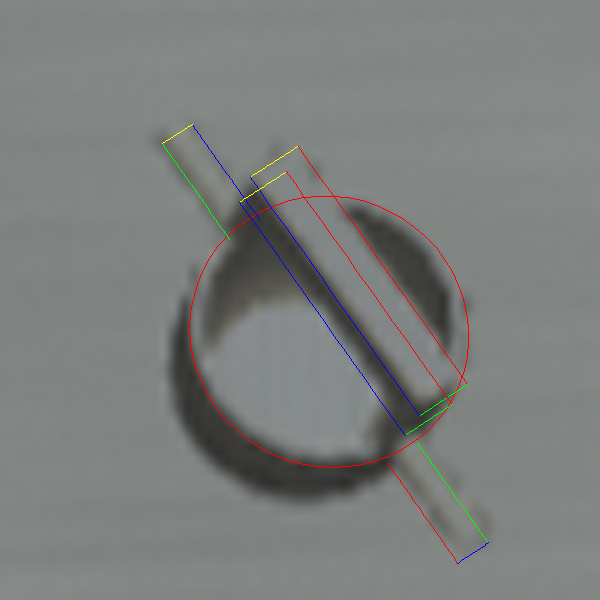

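Run:
```python
from h import *
a=cv2.imread("pics/top0.png"); b=cv2.imread("pics/scene0.png")
m=collar()
for I in ({"top":a},{"scene":b},{"top":a,"scene":b}):
  for mm,nm in ((m,"all"),(m[:-1],"ring"),(m[-1:],"foot")):
    p,f=fit(I,mm,(.506,.192,-.24),sig=(1.0,.6)); print(list(I),nm,np.round(p,4),round(float(f),1))
    if len(I)==1 and nm=="ring":
        n=list(I)[0]
        overlay(I[n],n,[place(q,*p) for q in m],(195,295,190,290) if n=="top" else (335,400,160,225),8 if n=="top" else 12,f"pics/q_{n}.png")
m=cup()
for I in ({"top":a},{"scene":b},{"top":a,"scene":b}):
    p,f=fit(I,m[:7],(.571,-.106,.54),sig=(1.0,.6)); print(list(I),"cup rim+pins",np.round(p,4),round(float(f),1))
    p,f=fit(I,m,(.571,-.106,.54),sig=(1.0,.6)); print(list(I),"cup",np.round(p,4),round(float(f),1))
    if len(I)==1:
        n=list(I)[0]
        overlay(I[n],n,[place(q,*p) for q in m],(345,405,165,225) if n=="top" else (235,290,175,230),6,f"pics/r_{n}.png")
s=lambda x:cv2.resize(cv2.imread(x),(400,400))
cv2.imwrite("pics/q.png",np.hstack([s("pics/q_top.png"),s("pics/q_scene.png")]))
cv2.imwrite("pics/r.png",np.hstack([s("pics/r_top.png"),s("pics/r_scene.png")]))
```

```text
['top'] all [ 0.5064  0.1921 -0.2696] -71.9
['top'] ring [ 0.5062  0.192  -0.2661] -80.2
['top'] foot [ 0.5009  0.1877 -0.0707] -33.6
['scene'] all [ 0.5052  0.1927 -0.3142] -81.7
['scene'] ring [ 0.5069  0.1925 -0.3199] -86.9
['scene'] foot [0.4966 0.1767 0.3163] -69.6
['top', 'scene'] all [ 0.5061  0.1921 -0.2958] -153.2
['top', 'scene'] ring [ 0.5063  0.192  -0.2994] -166.8
['top', 'scene'] foot [0.4968 0.1772 0.3208] -101.8
['top'] cup rim+pins [ 0.5718 -0.1035  0.5544] -58.5
['top'] cup [ 0.5657 -0.1015  0.6161] -71.8
['scene'] cup rim+pins [ 0.5783 -0.102   0.6091] -94.3
['scene'] cup [ 0.5621 -0.1019  0.6406] -88.3
['top', 'scene'] cup rim+pins [ 0.5718 -0.1037  0.5615] -151.4
['top', 'scene'] cup [ 0.5655 -0.1017  0.6296] -159.3
```

View pics/q.png

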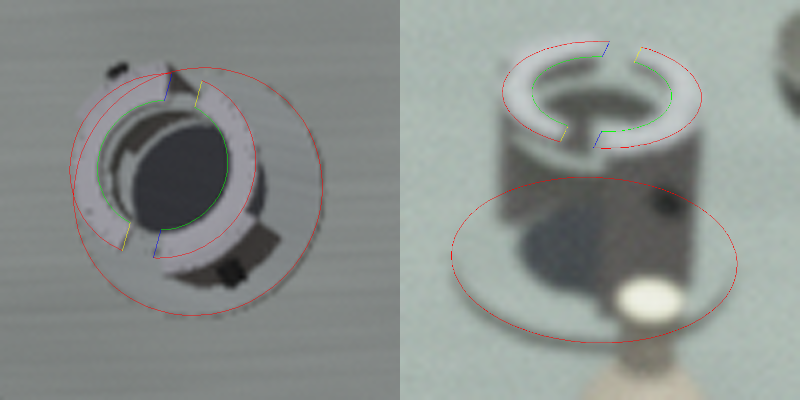

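View pics/r.png

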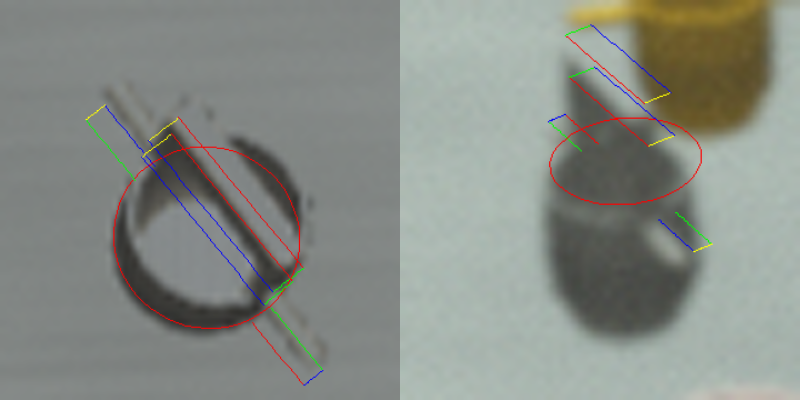

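Run:
```python
from h import *
a=cv2.imread("pics/top0.png"); b=cv2.imread("pics/scene0.png")
z=lambda i,x0,x1,y0,y1:cv2.convertScaleAbs(cv2.resize(i[y0:y1,x0:x1],(400,400),interpolation=cv2.INTER_CUBIC),alpha=1.4)
cv2.imwrite("pics/z1.png",np.hstack([z(a,205,275,195,265),z(b,345,390,160,205)]))
p=(.570,-.1065,.56)
overlay(a,"top",[place(q,*p) for q in cup()],(345,405,165,225),6,"pics/r_top.png")
overlay(b,"scene",[place(q,*p) for q in cup()],(235,290,175,230),7,"pics/r_scene.png")
s=lambda x:cv2.convertScaleAbs(cv2.resize(cv2.imread(x),(400,400)),alpha=1.4)
cv2.imwrite("pics/r2.png",np.hstack([s("pics/r_top.png"),s("pics/r_scene.png")]))
```

```text
(no output)
```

View pics/z1.png

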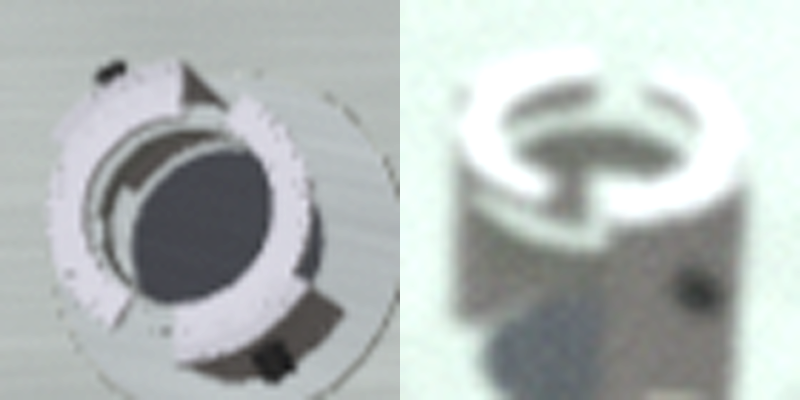

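View pics/r2.png

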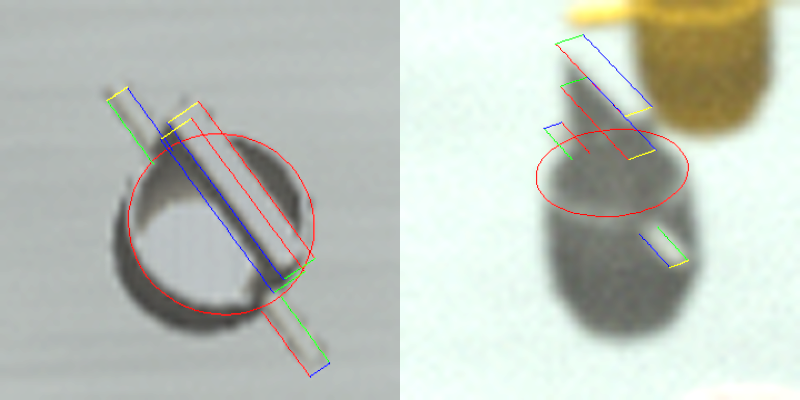

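Run:
```python
from h import *
c=(.5063,.192)
rows=[]
for n in("top","scene"):
    I=cv2.imread(f"pics/{n}0.png")
    th=np.radians(np.linspace(-180,180,800)); r=np.linspace(.052,.025,140)
    T,Rr=np.meshgrid(th,r)
    P=np.c_[(c[0]+Rr*np.cos(T)).ravel(),(c[1]+Rr*np.sin(T)).ravel(),np.full(T.size,.103)]
    uv=proj(n,P).astype(np.float32).reshape(140,800,2)
    o=cv2.remap(I,uv[...,0],uv[...,1],cv2.INTER_CUBIC)
    for d in range(-180,181,30):
        x=int((d+180)/360*799); cv2.line(o,(x,0),(x,8),(0,0,255),1); cv2.putText(o,str(d),(x+2,18),0,.35,(0,0,255))
    for rr in(.047,.033): y=int((.052-rr)/.027*139); cv2.line(o,(0,y),(799,y),(0,255,0),1)
    rows.append(cv2.convertScaleAbs(o,alpha=1.3))
cv2.imwrite("pics/polar.png",np.vstack(rows))
```

```text
(no output)
```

View pics/polar.png

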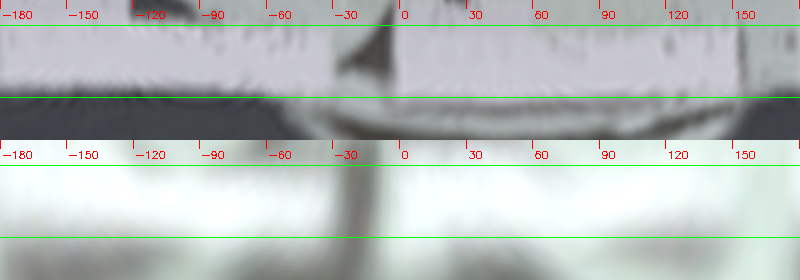

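Run:
```python
from h import *
s=ctrl.read_state(); q=s["tcp_rot"]; M=R.from_quat([q[1],q[2],q[3],q[0]]).as_matrix(); print(np.round(M,3))
print("jaw yaw",np.arctan2(M[1,1],M[0,1]),"q",s["q"], s["time_s"],s["opening"])
```

```text
[[-0.     0.29  -0.957]
 [-0.    -0.957 -0.29 ]
 [-1.     0.     0.   ]]
jaw yaw -1.2769589923179465 q [-1.45108823e+00  2.45072475e-01  1.55778301e+00 -2.26600422e-05
  1.33871630e+00 -1.74124029e-01] 0.8 1.002090090544108
```

Request:
step_arm(plan=[{"gripper":0.0,"travel":[0,0,0],"angular":[0.1,0,0]}])

```text
time_s: 0.92
eef_pos: [0.1882, -0.6222, 0.2055]
tcp_rot: [0.075, 0.703, 0.075, -0.703]
contact_force: [-0.5, 0.6, 0.3]
opening: 0.924
```

Run:
```python
from h import *
s=ctrl.read_state(); q=s["tcp_rot"]; M=R.from_quat([q[1],q[2],q[3],q[0]]).as_matrix(); print(np.round(M,3))
print("jaw yaw",np.arctan2(M[1,1],M[0,1]),"q",s["q"], s["time_s"],s["opening"])
```

```text
[[ 0.     0.212 -0.977]
 [-0.    -0.977 -0.212]
 [-1.     0.    -0.   ]]
jaw yaw -1.3576676516189852 q [-1.45109087e+00  2.45071824e-01  1.55778917e+00  1.26393251e-05
  1.33872330e+00 -9.34261207e-02] 0.925 0.9237325293218106
```

Request:
step_arm(plan=[{"gripper":0.0,"travel":[0,-0.0771,-0.088],"angular":[0,0,0]},{"gripper":0.0,"travel":[0,-0.0771,-0.088],"angular":[0,0,0]},{"gripper":0.0,"travel":[0,-0.0771,-0.088],"angular":[0,0,0]},{"gripper":0.0,"travel":[0,-0.0771,-0.088],"angular":[0,0,0]},{"gripper":0.0,"travel":[0,-0.0771,-0.088],"angular":[0,0,0]},{"gripper":0.0,"travel":[0,-0.0771,-0.088],"angular":[0,0,0]},{"gripper":0.0,"travel":[0,-0.0771,-0.088],"angular":[0,0,0]},{"gripper":0.0,"travel":[0,-0.0771,-0.088],"angular":[0,0,0]},{"gripper":0.0,"travel":[0,-0.0771,-0.088],"angular":[0,0,0]},{"gripper":0.0,"travel":[0,-0.0771,-0.088],"angular":[0,0,0]},{"gripper":0.0,"travel":[0,-0.0771,-0.088],"angular":[0,0,0]}])

```text
time_s: 2.3
eef_pos: [0.5715, -0.1028, 0.2058]
tcp_rot: [0.076, 0.703, 0.076, -0.703]
contact_force: [-0.0, -0.7, 0.9]
opening: 0.5
```

Request:
step_arm(plan=[{"gripper":0.0,"travel":[0,0,0],"angular":[-0.2335,0,0]},{"gripper":0.0,"travel":[0,0,0],"angular":[-0.2335,0,0]},{"gripper":0.0,"travel":[0,0,0],"angular":[-0.2335,0,0]},{"gripper":0.0,"travel":[0,0,0],"angular":[-0.2335,0,0]},{"gripper":0.0,"travel":[0,0,0],"angular":[-0.2335,0,0]},{"gripper":0.0,"travel":[0,0,0],"angular":[-0.2335,0,0]},{"gripper":0.0,"travel":[0,0,0],"angular":[-0.2335,0,0]},{"gripper":0.0,"travel":[0,0,0],"angular":[-0.2335,0,0]},{"gripper":0.0,"travel":[0,0,0],"angular":[-0.2335,0,0]},{"gripper":0.0,"travel":[0,0,0],"angular":[-0.2335,0,0]},{"gripper":0.0,"travel":[0,0,0],"angular":[-0.2335,0,0]},{"gripper":0.0,"travel":[0,0,0],"angular":[-0.2335,0,0]},{"gripper":0.0,"travel":[0,0,0],"angular":[-0.2335,0,0]},{"gripper":0.0,"travel":[0,0,0],"angular":[-0.2335,0,0]},{"gripper":0.0,"travel":[0,0,0],"angular":[-0.2335,0,0]},{"gripper":0.0,"travel":[0,0,0],"angular":[-0.2335,0,0]},{"gripper":0.0,"travel":[0,0,0],"angular":[-0.2335,0,0]},{"gripper":0.0,"travel":[0,0,0],"angular":[-0.2335,0,0]},{"gripper":0.0,"travel":[0,0,0],"angular":[-0.2335,0,0]}])

```text
time_s: 4.68
eef_pos: [0.5705, -0.1045, 0.2056]
tcp_rot: [0.679, -0.197, 0.679, 0.197]
contact_force: [-0.9, -0.3, 1.1]
opening: 0.5
```

```bash
cat >> h.py <<'E'
def st():
    s=ctrl.read_state(); q=s["tcp_rot"]; M=R.from_quat([q[1],q[2],q[3],q[0]]).as_matrix()
    return s,M
def togo(pos,jaw):
    s,M=st(); d=M.T@(np.array(pos)-s["eef_pos"]); Mt=np.array([[0,np.cos(jaw),np.sin(jaw)],[0,np.sin(jaw),-np.cos(jaw)],[-1,0,0]])
    Mt[:,2]=np.cross(Mt[:,0],Mt[:,1])
    rv=R.from_matrix(M.T@Mt).as_rotvec()
    print("t",s["time_s"],"pos",np.round(s["eef_pos"],4),"jaw",round(np.arctan2(M[1,1],M[0,1]),4),"q6",round(s["q"][5],3),"F",np.round(s["contact_force"],1),"M",np.round(s["ft_torque"],2),"open",round(s["opening"],3))
    print("travel units",np.round(d/.5,4),"rows>=",round(np.linalg.norm(d)/.0625,1),"angular units",np.round(rv/(np.pi/4),4),"rows>=",round(np.linalg.norm(rv)/np.radians(10.7),1))
E
python3 -c "
from h import *
togo((.571,-.105,.2),2.126)"
```

```text
t 4.675 pos [ 0.5705 -0.1045  0.2056] jaw 2.1349 q6 -2.512 F [-0.9 -0.3  1.1] M [ 0.11 -0.13  0.06] open 0.5
travel units [ 0.0111 -0.0013  0.0003] rows>= 0.1 angular units [0.0113 0.0001 0.0002] rows>= 0.0
```

Run:
```python
from h import *
a=ctrl.snapshot("top")[:,:,::-1]; b=ctrl.snapshot("scene")[:,:,::-1]
z=lambda i,x0,x1,y0,y1:cv2.resize(i[y0:y1,x0:x1],(400,400),interpolation=cv2.INTER_CUBIC)
cv2.imwrite("pics/g1.png",np.hstack([z(a,320,440,140,260),z(b,220,320,120,220)]))
```

```text
(no output)
```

View pics/g1.png

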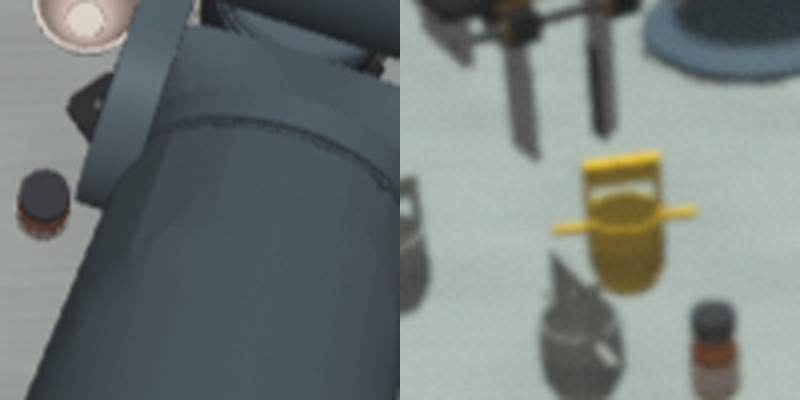

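The fingers are above the cup and straddle the bar in the scene view. The arm hides the cup in the top view. Descending now.

Request:
step_arm(plan=[{"gripper":0.0,"travel":[0.061,-0.0015,0],"angular":[0.011,0,0]},{"gripper":0.0,"travel":[0.061,0,0],"angular":[0,0,0]},{"gripper":0.0,"travel":[0.061,0,0],"angular":[0,0,0]},{"gripper":0.0,"travel":[0.061,0,0],"angular":[0,0,0]},{"gripper":0.0,"travel":[0,0,0],"angular":[0,0,0]}])

```text
time_s: 5.4
eef_pos: [0.5689, -0.1044, 0.081]
tcp_rot: [0.679, -0.19, 0.682, 0.192]
contact_force: [0.7, -0.3, 0.9]
opening: 0.499
```

Run:
```python
from h import *
togo((.571,-.105,.0832),2.126)
b=ctrl.snapshot("scene")[:,:,::-1]
cv2.imwrite("pics/g2.png",cv2.resize(b[130:230,220:320],(600,600),interpolation=cv2.INTER_CUBIC))
```

```text
t 5.4 pos [ 0.5689 -0.1044  0.081 ] jaw 2.1177 q6 -2.495 F [ 0.7 -0.3  0.9] M [ 0.11 -0.15 -0.01] open 0.499
travel units [-0.0045 -0.0032  0.0029] rows>= 0.0 angular units [-0.0106 -0.0043 -0.0057] rows>= 0.1
```

View pics/g2.png

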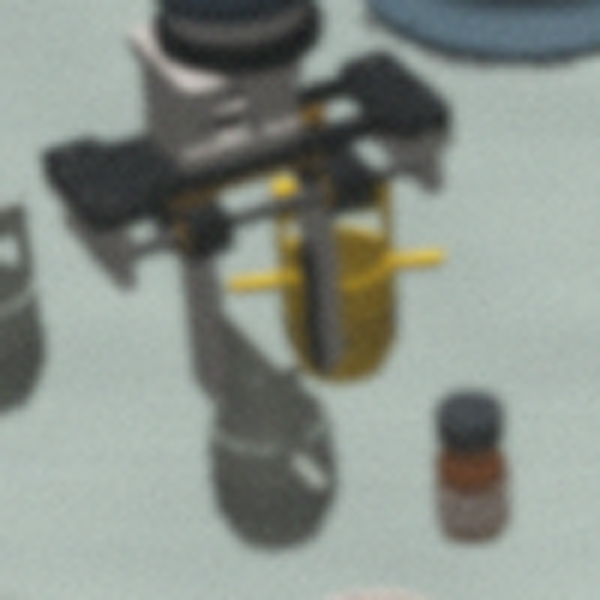

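Request:
step_arm(plan=[{"gripper":1.0,"travel":[-0.004,0,0.003],"angular":[-0.01,-0.004,-0.005]},{"gripper":1.0,"travel":[0,0,0],"angular":[0,0,0]},{"gripper":1.0,"travel":[0,0,0],"angular":[0,0,0]},{"gripper":1.0,"travel":[0,0,0],"angular":[0,0,0]},{"gripper":1.0,"travel":[0,0,0],"angular":[0,0,0]},{"gripper":1.0,"travel":[0,0,0],"angular":[0,0,0]}])

```text
time_s: 6.2
eef_pos: [0.5725, -0.1045, 0.0858]
tcp_rot: [0.681, -0.196, 0.678, 0.193]
contact_force: [0.7, -0.4, 1.3]
opening: 0.127
```

Run:
```python
from h import *
togo((.571,-.105,.0832),2.126)
```

```text
t 6.2 pos [ 0.5725 -0.1045  0.0858] jaw 2.128 q6 -2.503 F [ 0.7 -0.4  1.3] M [ 0.02 -0.12  0.07] open 0.127
travel units [ 0.0052  0.0008 -0.003 ] rows>= 0.0 angular units [0.0026 0.0045 0.0057] rows>= 0.0
```

Request:
step_arm(plan=[{"gripper":1.0,"travel":[-0.03,0,0],"angular":[0,0,0]},{"gripper":1.0,"travel":[-0.06,0,0],"angular":[0,0,0]},{"gripper":1.0,"travel":[-0.06,0,0],"angular":[0,0,0]},{"gripper":1.0,"travel":[-0.06,0,0],"angular":[0,0,0]},{"gripper":1.0,"travel":[-0.06,0,0],"angular":[0,0,0]},{"gripper":1.0,"travel":[0,0,0],"angular":[0,0,0]}])

```text
time_s: 6.95
eef_pos: [0.5729, -0.1046, 0.2236]
tcp_rot: [0.683, -0.197, 0.677, 0.192]
contact_force: [0.1, -0.2, -1.7]
opening: 0.129
```

Run:
```python
from h import *
togo((.506,.191,.215),1.309)
b=ctrl.snapshot("scene")[:,:,::-1]
cv2.imwrite("pics/g3.png",cv2.resize(b[90:230,220:400],None,fx=4,fy=4,interpolation=cv2.INTER_CUBIC))
```

```text
t 6.95 pos [ 0.5729 -0.1046  0.2236] jaw 2.1282 q6 -2.504 F [ 0.1 -0.2 -1.7] M [ 0.11 -0.09  0.03] open 0.129
travel units [0.0136 0.5726 0.1991] rows>= 4.9 angular units [1.043  0.0122 0.0067] rows>= 4.4
```

View pics/g3.png

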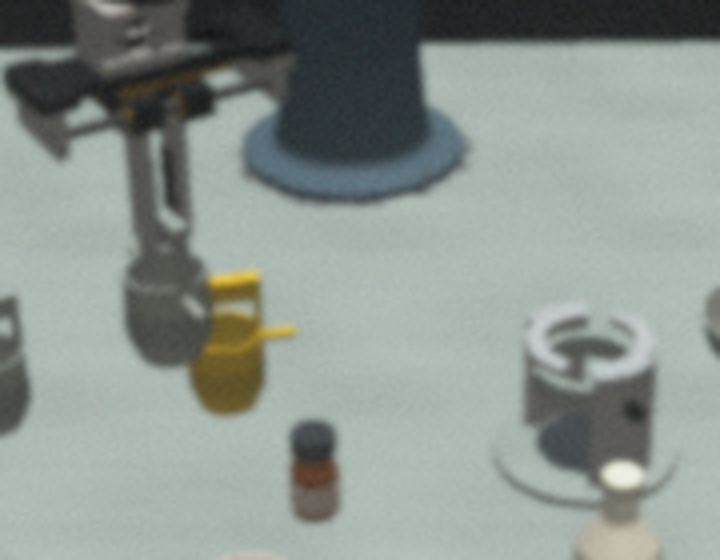

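Request:
step_arm(plan=[{"gripper":1.0,"travel":[0,0.0516,0.0179],"angular":[0,0,0]},{"gripper":1.0,"travel":[0,0.0716,0.0249],"angular":[0,0,0]},{"gripper":1.0,"travel":[0,0.0816,0.0284],"angular":[0,0,0]},{"gripper":1.0,"travel":[0,0.0816,0.0284],"angular":[0,0,0]},{"gripper":1.0,"travel":[0,0.0816,0.0284],"angular":[0,0,0]},{"gripper":1.0,"travel":[0,0.0816,0.0284],"angular":[0,0,0]},{"gripper":1.0,"travel":[0,0.0716,0.0249],"angular":[0,0,0]},{"gripper":1.0,"travel":[0,0.0516,0.0179],"angular":[0,0,0]},{"gripper":1.0,"travel":[0,0,0],"angular":[0.15,0.006,0.004]},{"gripper":1.0,"travel":[0,0,0],"angular":[0.18,0.006,0.003]},{"gripper":1.0,"travel":[0,0,0],"angular":[0.19,0,0]},{"gripper":1.0,"travel":[0,0,0],"angular":[0.19,0,0]},{"gripper":1.0,"travel":[0,0,0],"angular":[0.18,0,0]},{"gripper":1.0,"travel":[0,0,0],"angular":[0.153,0,0]},{"gripper":1.0,"travel":[0,0,0],"angular":[0,0,0]}])

```text
time_s: 8.88
eef_pos: [0.5035, 0.1914, 0.2176]
tcp_rot: [0.698, 0.091, 0.704, -0.093]
contact_force: [0.2, -0.8, -2.6]
opening: 0.121
```

Run:
```python
from h import *
togo((.506,.191,.165),1.309)
a=ctrl.snapshot("top")[:,:,::-1]; b=ctrl.snapshot("scene")[:,:,::-1]
cv2.imwrite("pics/s4.png",b);cv2.imwrite("pics/t4.png",a)
z=lambda i,x0,x1,y0,y1:cv2.resize(i[y0:y1,x0:x1],(400,400),interpolation=cv2.INTER_CUBIC)
cv2.imwrite("pics/g4.png",np.hstack([z(a,180,300,180,300),z(b,310,420,110,220)]))
togo((.506,.191,.165),1.309)
```

```text
t 8.875 pos [0.5035 0.1914 0.2176] jaw 1.3103 q6 -1.158 F [ 0.2 -0.8 -2.6] M [ 0.02 -0.18 -0.06] open 0.121
travel units [0.1052 0.0009 0.0061] rows>= 0.8 angular units [ 0.0017 -0.0114  0.0046] rows>= 0.1
t 8.975 pos [0.5039 0.1915 0.2183] jaw 1.3108 q6 -1.158 F [-0.5 -0.2 -2.2] M [ 0.04 -0.17  0.  ] open 0.124
travel units [0.1066 0.0005 0.0052] rows>= 0.9 angular units [ 0.0023 -0.0101  0.0041] rows>= 0.0
```

View pics/g4.png

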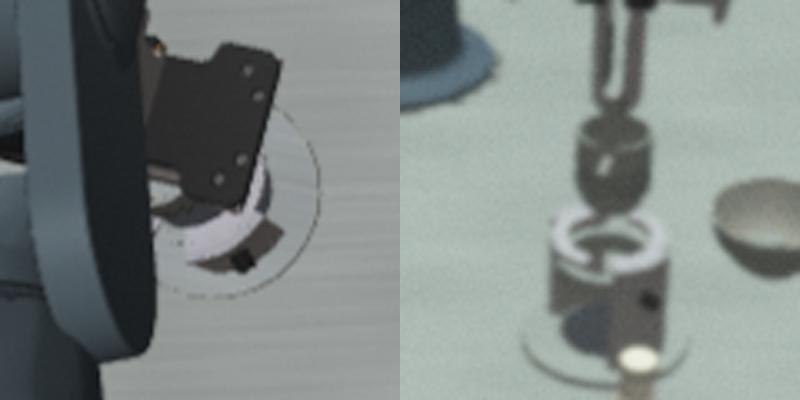

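Run:
```python
from h import *
b=cv2.imread("pics/s4.png"); a=cv2.imread("pics/t4.png")
cx,cy=.5038-.0016,.1914+.0004
m=[place(q,.506,.191,-.262) for q in collar()]
k=cup()[:7]+[circ(.03,.04),circ(.022,0)]
c=[place(q,cx,cy,-.262,.132) for q in k]
overlay(b,"scene",m+c,(340,400,125,200),8,"pics/h4.png")
overlay(a,"top",m,(200,290,200,290),6,"pics/h5.png")
```

```text
(no output)
```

View pics/h4.png

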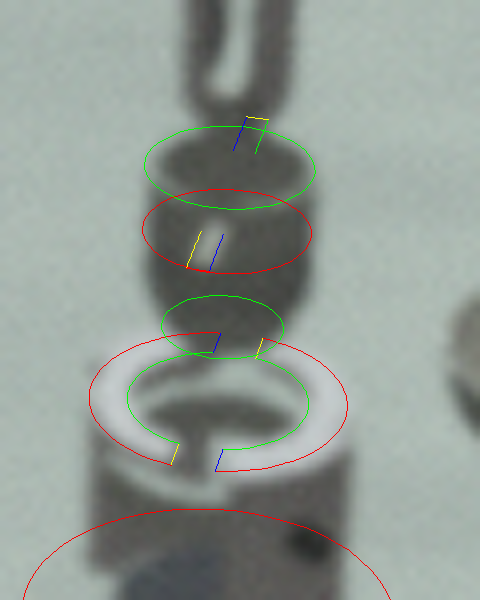

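Run:
```python
from h import *
b=cv2.imread("pics/s4.png")
k=cup()[1:4]+[circ(.03,.066)]
for i,(yaw,dy) in enumerate([(-.262,0),(-.21,.0007)]):
    c=[place(q,.5022,.1918+dy,yaw,.132) for q in k]
    overlay(cv2.convertScaleAbs(b,alpha=1.5),"scene",c,(352,388,130,166),11,f"pics/i{i}.png")
cv2.imwrite("pics/i.png",np.hstack([cv2.imread(f"pics/i{i}.png") for i in(0,1)]))
```

```text
(no output)
```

View pics/i.png

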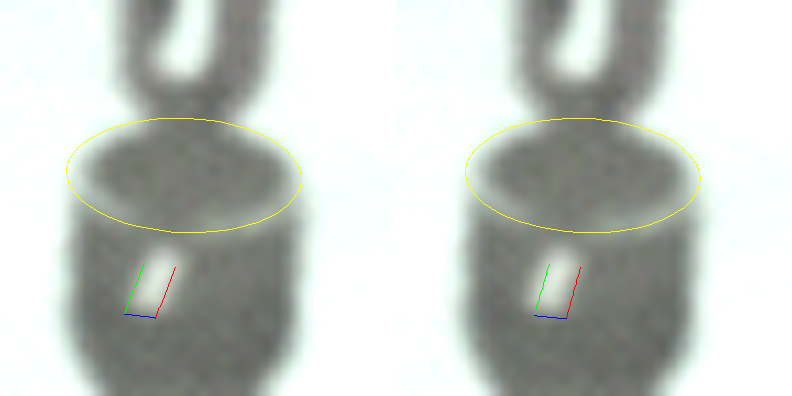

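Request:
step_arm(plan=[{"gripper":1.0,"travel":[0.03,0,0.0078],"angular":[0.04,-0.01,0.004]},{"gripper":1.0,"travel":[0.04,0,0],"angular":[0,0,0]},{"gripper":1.0,"travel":[0.04,0,0],"angular":[0,0,0]},{"gripper":1.0,"travel":[0.03,0,0],"angular":[0,0,0]},{"gripper":1.0,"travel":[0.015,0,0],"angular":[0,0,0]},{"gripper":1.0,"travel":[0,0,0],"angular":[0,0,0]}])

```text
time_s: 9.72
eef_pos: [0.5081, 0.1905, 0.1416]
tcp_rot: [0.7, 0.103, 0.699, -0.103]
contact_force: [-0.6, 0.0, -2.4]
opening: 0.125
```

Run:
```python
from h import *
togo((.5076,.1906,.140),1.281)
b=ctrl.snapshot("scene")[:,:,::-1].copy();a=ctrl.snapshot("top")[:,:,::-1].copy()
cv2.imwrite("pics/s5.png",b);cv2.imwrite("pics/t5.png",a)
s,M=st(); p=s["eef_pos"]
m=[place(q,.506,.191,-.262) for q in collar()]
c=[place(q,p[0]-.0016,p[1]+.0004,-.262,p[2]-.0858) for q in cup()[:4]]
z=lambda i,x0,x1,y0,y1:cv2.resize(i[y0:y1,x0:x1],(400,400),interpolation=cv2.INTER_CUBIC)
overlay(cv2.convertScaleAbs(b,alpha=1.3),"scene",c+m,(340,395,145,200),7,"pics/j1.png")
overlay(a,"top",m,(205,275,195,265),6,"pics/j2.png")
cv2.imwrite("pics/j.png",np.hstack([z(b,340,395,145,200),z(cv2.imread("pics/j1.png"),0,385,0,385)]))
```

```text
t 9.725 pos [0.5081 0.1905 0.1416] jaw 1.2774 q6 -1.128 F [-0.6  0.  -2.4] M [-0.01  0.15 -0.03] open 0.125
travel units [ 0.0031 -0.0002 -0.001 ] rows>= 0.0 angular units [-0.0045  0.0013 -0.0004] rows>= 0.0
```

View pics/j.png

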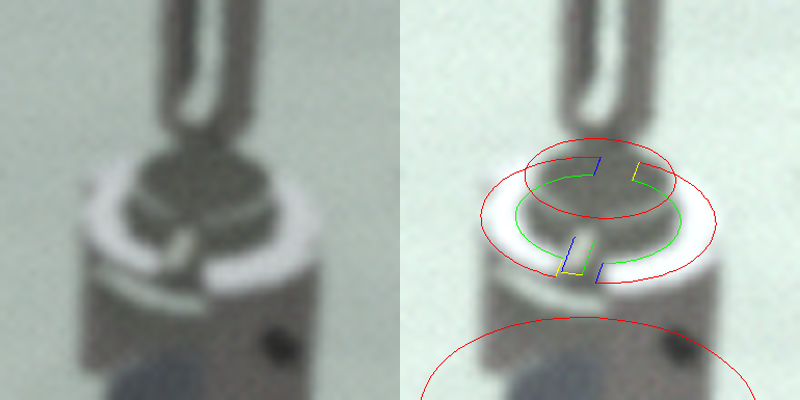

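View pics/j2.png

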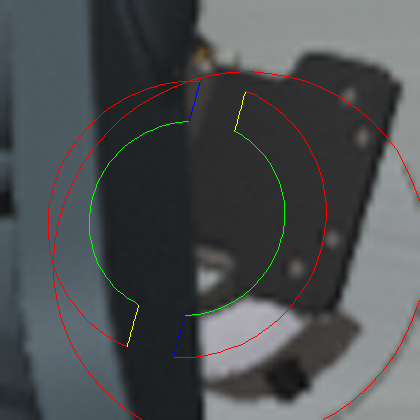

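Request:
step_arm(plan=[{"gripper":1.0,"travel":[0.006,0,0],"angular":[0,0,0]},{"gripper":1.0,"travel":[0.006,0,0],"angular":[0,0,0]},{"gripper":1.0,"travel":[0.004,0,0],"angular":[0,0,0]}])

```text
time_s: 10.2
eef_pos: [0.5082, 0.1907, 0.134]
tcp_rot: [0.7, 0.103, 0.699, -0.103]
contact_force: [-2.8, 1.1, 0.2]
opening: 0.125
```

Request:
step_arm(plan=[{"gripper":1.0,"travel":[0.004,0,0],"angular":[0,0,0]},{"gripper":1.0,"travel":[0.004,0,0],"angular":[0,0,0]}])

```text
time_s: 10.45
eef_pos: [0.5082, 0.1906, 0.13]
tcp_rot: [0.7, 0.103, 0.699, -0.103]
contact_force: [-3.3, 0.7, 0.5]
opening: 0.125
```

Request:
step_arm(plan=[{"gripper":1.0,"travel":[0,0,-0.003],"angular":[0,0,0]},{"gripper":1.0,"travel":[0,0,0],"angular":[0,0,0]}])

```text
time_s: 10.7
eef_pos: [0.5076, 0.191, 0.1303]
tcp_rot: [0.701, 0.104, 0.698, -0.103]
contact_force: [0.0, -0.1, -1.4]
opening: 0.122
```

Run:
```python
from h import *
togo((.5076,.1906,.140),1.281)
b=ctrl.snapshot("scene")[:,:,::-1].copy()
cv2.imwrite("pics/k1.png",cv2.resize(b[145:200,340:395],(600,600),interpolation=cv2.INTER_CUBIC))
```

```text
t 10.7 pos [0.5076 0.191  0.1303] jaw 1.2775 q6 -1.126 F [ 0.  -0.1 -1.4] M [ 0.08 -0.08 -0.06] open 0.122
travel units [-0.0195 -0.0008  0.0003] rows>= 0.2 angular units [-0.0045  0.0049 -0.0018] rows>= 0.0
```

View pics/k1.png

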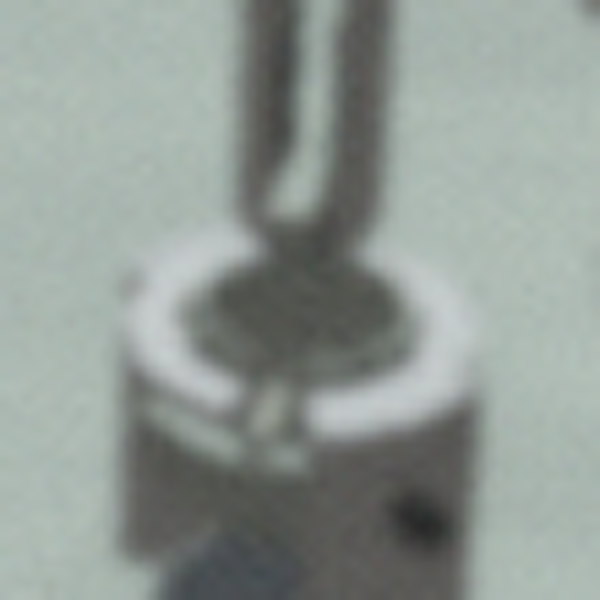

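Request:
step_arm(plan=[{"gripper":1.0,"travel":[0.004,0,-0.002],"angular":[0,0,0]},{"gripper":1.0,"travel":[0.004,0,0],"angular":[0,0,0]},{"gripper":1.0,"travel":[0.004,0,0],"angular":[0,0,0]}])

```text
time_s: 11.12
eef_pos: [0.5061, 0.1913, 0.124]
tcp_rot: [0.7, 0.104, 0.699, -0.103]
contact_force: [0.4, 0.1, -2.6]
opening: 0.126
```

Request:
step_arm(plan=[{"gripper":1.0,"travel":[0.003,0,0],"angular":[0,0,0]},{"gripper":1.0,"travel":[0.003,0,0],"angular":[0,0,0]}])

```text
time_s: 11.38
eef_pos: [0.5061, 0.1913, 0.121]
tcp_rot: [0.7, 0.104, 0.699, -0.103]
contact_force: [-0.2, -0.4, -1.4]
opening: 0.121
```

Request:
step_arm(plan=[{"gripper":1.0,"travel":[0.002,0,0],"angular":[0,0,0]},{"gripper":1.0,"travel":[0.002,0,0],"angular":[0,0,0]}])

```text
time_s: 11.62
eef_pos: [0.5061, 0.1913, 0.1191]
tcp_rot: [0.7, 0.103, 0.699, -0.103]
contact_force: [0.1, -1.3, -1.7]
opening: 0.124
```

Request:
step_arm(plan=[{"gripper":1.0,"travel":[0.002,0,0],"angular":[0,0,0]},{"gripper":1.0,"travel":[0,0,0],"angular":[0,0,0]}])

```text
time_s: 11.88
eef_pos: [0.5062, 0.1913, 0.1185]
tcp_rot: [0.7, 0.103, 0.699, -0.103]
contact_force: [-1.4, 0.1, 2.2]
opening: 0.127
```

Request:
step_arm(plan=[{"gripper":1.0,"travel":[0,0,0],"angular":[0.08,0,0]},{"gripper":1.0,"travel":[0,0,0],"angular":[0.08,0,0]},{"gripper":1.0,"travel":[0,0,0],"angular":[0.08,0,0]}])

```text
time_s: 12.25
eef_pos: [0.5066, 0.1914, 0.1186]
tcp_rot: [0.688, 0.17, 0.685, -0.169]
contact_force: [-0.1, 0.5, 1.3]
opening: 0.124
```

Run:
```python
from h import *
togo((.506,.191,.118),1.28)
```

```text
t 12.25 pos [0.5066 0.1914 0.1186] jaw 1.0871 q6 -0.935 F [-0.1  0.5  1.3] M [ 0.01 -0.16  0.11] open 0.124
travel units [ 0.0011 -0.0013 -0.0007] rows>= 0.0 angular units [-0.2456  0.0042 -0.0022] rows>= 1.0
```

Request:
step_arm(plan=[{"gripper":1.0,"travel":[0.001,0,0],"angular":[0.07,0,0]},{"gripper":1.0,"travel":[0.001,0,0],"angular":[0.07,0,0]}])

```text
time_s: 12.5
eef_pos: [0.5071, 0.1915, 0.1185]
tcp_rot: [0.678, 0.207, 0.675, -0.206]
contact_force: [-0.8, 0.3, 5.5]
opening: 0.126
```

Request:
step_arm(plan=[{"gripper":1.0,"travel":[0,0,0],"angular":[0.05,0,0]},{"gripper":1.0,"travel":[0,0,0],"angular":[0.05,0,0]}])

```text
time_s: 12.75
eef_pos: [0.5071, 0.1915, 0.1184]
tcp_rot: [0.669, 0.234, 0.666, -0.232]
contact_force: [-0.7, 0.0, 4.5]
opening: 0.127
```

Request:
step_arm(plan=[{"gripper":1.0,"travel":[0,0,0],"angular":[0.05,0,0]},{"gripper":1.0,"travel":[0,0,0],"angular":[0.05,0,0]}])

```text
time_s: 13.0
eef_pos: [0.507, 0.1915, 0.1185]
tcp_rot: [0.659, 0.259, 0.657, -0.258]
contact_force: [-2.2, 0.7, 3.6]
opening: 0.123
```

Request:
step_arm(plan=[{"gripper":1.0,"travel":[0,0,0],"angular":[0.05,0,0]},{"gripper":1.0,"travel":[0,0,0],"angular":[0.05,0,0]}])

```text
time_s: 13.25
eef_pos: [0.5069, 0.1915, 0.1185]
tcp_rot: [0.649, 0.285, 0.646, -0.284]
contact_force: [-0.6, 0.5, 5.0]
opening: 0.126
```

Request:
step_arm(plan=[{"gripper":1.0,"travel":[0,0,0],"angular":[0.05,0,0]},{"gripper":1.0,"travel":[0,0,0],"angular":[0.05,0,0]}])

```text
time_s: 13.5
eef_pos: [0.5069, 0.1915, 0.1185]
tcp_rot: [0.637, 0.31, 0.634, -0.309]
contact_force: [-1.0, -1.0, 5.1]
opening: 0.127
```

Run:
```python
from h import *
togo((.506,.191,.118),1.29)
```

```text
t 13.5 pos [0.5069 0.1915 0.1185] jaw 0.6644 q6 -0.512 F [-1.  -1.   5.1] M [-0.08  0.21  0.19] open 0.127
travel units [ 0.0009 -0.0021 -0.0003] rows>= 0.0 angular units [-0.7966  0.0042 -0.0035] rows>= 3.4
```

Request:
step_arm(plan=[{"gripper":1.0,"travel":[0,0,0],"angular":[0.05,0,0]},{"gripper":1.0,"travel":[0,0,0],"angular":[0.04,0,0]}])

```text
time_s: 13.75
eef_pos: [0.5069, 0.1914, 0.1185]
tcp_rot: [0.626, 0.333, 0.623, -0.331]
contact_force: [-2.3, -0.9, 5.6]
opening: 0.126
```

Request:
step_arm(plan=[{"gripper":1.0,"travel":[0,0,0],"angular":[0.05,0,0]},{"gripper":1.0,"travel":[0,0,0],"angular":[0.04,0,0]}])

```text
time_s: 14.0
eef_pos: [0.5069, 0.1914, 0.1185]
tcp_rot: [0.614, 0.354, 0.611, -0.353]
contact_force: [-1.9, -0.1, 5.3]
opening: 0.128
```

Request:
step_arm(plan=[{"gripper":1.0,"travel":[0,0,0],"angular":[0.05,0,0]},{"gripper":1.0,"travel":[0,0,0],"angular":[0.04,0,0]}])

```text
time_s: 14.25
eef_pos: [0.5069, 0.1913, 0.1185]
tcp_rot: [0.601, 0.376, 0.598, -0.374]
contact_force: [-1.8, -0.7, 5.5]
opening: 0.126
```

Request:
step_arm(plan=[{"gripper":1.0,"travel":[0,0,0],"angular":[0.05,0,0]},{"gripper":1.0,"travel":[0,0,0],"angular":[0.04,0,0]}])

```text
time_s: 14.5
eef_pos: [0.5068, 0.1912, 0.1185]
tcp_rot: [0.587, 0.397, 0.585, -0.395]
contact_force: [-1.9, -0.8, 5.5]
opening: 0.123
```

Request:
step_arm(plan=[{"gripper":1.0,"travel":[0,0,0],"angular":[0.05,0,0]},{"gripper":1.0,"travel":[0,0,0],"angular":[0.04,0,0]}])

```text
time_s: 14.75
eef_pos: [0.5068, 0.1912, 0.1185]
tcp_rot: [0.573, 0.417, 0.57, -0.416]
contact_force: [-2.1, -0.2, 5.7]
opening: 0.125
```

Request:
step_arm(plan=[{"gripper":1.0,"travel":[0,0,0],"angular":[0.05,0,0]},{"gripper":1.0,"travel":[0,0,0],"angular":[0.04,0,0]}])

```text
time_s: 15.0
eef_pos: [0.5068, 0.1913, 0.1182]
tcp_rot: [0.557, 0.437, 0.555, -0.436]
contact_force: [-1.5, -0.0, 5.3]
opening: 0.127
```

Request:
step_arm(plan=[{"gripper":1.0,"travel":[0,0,0],"angular":[0.03,0,0]},{"gripper":1.0,"travel":[0,0,0],"angular":[0,0,0]}])

```text
time_s: 15.25
eef_pos: [0.5068, 0.1913, 0.1181]
tcp_rot: [0.552, 0.444, 0.55, -0.442]
contact_force: [-1.4, -0.7, 6.6]
opening: 0.125
```

Run:
```python
from h import *
togo((.506,.191,.118),1.29)
```

```text
t 15.25 pos [0.5068 0.1913 0.1181] jaw 0.2175 q6 -0.065 F [-1.4 -0.7  6.6] M [-0.32  0.21  0.15] open 0.125
travel units [ 0.0002 -0.0016  0.0003] rows>= 0.0 angular units [-1.3656  0.0037 -0.0037] rows>= 5.7
```

Request:
step_arm(plan=[{"gripper":1.0,"travel":[0,0,0],"angular":[0.04,0,0]},{"gripper":1.0,"travel":[0,0,0],"angular":[0,0,0]}])

```text
time_s: 15.5
eef_pos: [0.5063, 0.1914, 0.1177]
tcp_rot: [0.545, 0.452, 0.543, -0.451]
contact_force: [-2.3, 0.1, 5.7]
opening: 0.128
```

Run:
```python
from h import *
togo((.506,.191,.118),1.29)
```

```text
t 15.5 pos [0.5063 0.1914 0.1177] jaw 0.1849 q6 -0.033 F [-2.3  0.1  5.7] M [-0.29  0.34 -0.04] open 0.128
travel units [-0.0007 -0.0007  0.0007] rows>= 0.0 angular units [-1.4071  0.0021 -0.003 ] rows>= 5.9
```

Request:
step_arm(plan=[{"gripper":1.0,"travel":[0,0,0],"angular":[0.03,0,0]},{"gripper":1.0,"travel":[0,0,0],"angular":[0,0,0]}])

```text
time_s: 15.75
eef_pos: [0.506, 0.1913, 0.117]
tcp_rot: [0.539, 0.459, 0.538, -0.457]
contact_force: [-0.4, -0.3, 1.6]
opening: 0.125
```

Run:
```python
from h import *
togo((.506,.191,.118),1.29)
```

```text
t 15.75 pos [0.506  0.1913 0.117 ] jaw 0.1617 q6 -0.01 F [-0.4 -0.3  1.6] M [-0.28  0.13 -0.05] open 0.125
travel units [-0.0021 -0.      0.0006] rows>= 0.0 angular units [-1.4366  0.0017 -0.0022] rows>= 6.0
```

Request:
step_arm(plan=[{"gripper":1.0,"travel":[0.002,0,0],"angular":[0,0,0]},{"gripper":1.0,"travel":[0,0,0],"angular":[0,0,0]}])

```text
time_s: 16.0
eef_pos: [0.506, 0.1915, 0.1164]
tcp_rot: [0.539, 0.458, 0.538, -0.457]
contact_force: [-2.4, -0.4, 5.8]
opening: 0.122
```

Request:
step_arm(plan=[{"gripper":1.0,"travel":[0,0,0],"angular":[0.025,0,0]},{"gripper":1.0,"travel":[0,0,0],"angular":[0,0,0]}])

```text
time_s: 16.25
eef_pos: [0.5053, 0.1912, 0.1153]
tcp_rot: [0.534, 0.463, 0.534, -0.463]
contact_force: [-1.3, -0.4, -0.4]
opening: 0.125
```

Run:
```python
from h import *
togo((.506,.191,.118),1.29)
```

```text
t 16.25 pos [0.5053 0.1912 0.1153] jaw 0.1424 q6 0.009 F [-1.3 -0.4 -0.4] M [-0.25  0.38 -0.13] open 0.125
travel units [-0.0054  0.0014  0.0006] rows>= 0.0 angular units [-1.4612e+00  3.0000e-04 -4.0000e-04] rows>= 6.1
```

Both pins are dropping as the cup turns further (66°), so I'll push down gently.

Request:
step_arm(plan=[{"gripper":1.0,"travel":[0.002,0,0],"angular":[0.01,0,0]},{"gripper":1.0,"travel":[0.001,0,0],"angular":[0,0,0]}])

```text
time_s: 16.5
eef_pos: [0.5053, 0.1913, 0.1138]
tcp_rot: [0.533, 0.465, 0.532, -0.465]
contact_force: [-3.3, -0.7, 0.1]
opening: 0.122
```

Request:
step_arm(plan=[{"gripper":1.0,"travel":[0.001,0,0],"angular":[0.015,0,0]},{"gripper":1.0,"travel":[0,0,0],"angular":[0,0,0]}])

```text
time_s: 16.75
eef_pos: [0.5056, 0.1913, 0.1137]
tcp_rot: [0.53, 0.469, 0.529, -0.468]
contact_force: [-3.2, -1.4, -2.0]
opening: 0.127
```

Run:
```python
from h import *
togo((.506,.191,.118),1.29)
```

```text
t 16.75 pos [0.5056 0.1913 0.1137] jaw 0.1228 q6 0.029 F [-3.2 -1.4 -2. ] M [-0.18  0.58 -0.12] open 0.127
travel units [-0.0086  0.0006  0.0007] rows>= 0.1 angular units [-1.4862e+00  9.0000e-04 -1.3000e-03] rows>= 6.3
```

Request:
step_arm(plan=[{"gripper":1.0,"travel":[0.002,-0.0015,0],"angular":[0,0,0]},{"gripper":1.0,"travel":[0.002,0,0],"angular":[0,0,0]}])

```text
time_s: 17.0
eef_pos: [0.5054, 0.1913, 0.1121]
tcp_rot: [0.53, 0.469, 0.529, -0.468]
contact_force: [-2.0, -0.5, 0.2]
opening: 0.125
```

Run:
```python
from h import *
togo((.506,.191,.1115),1.29)
```

```text
t 17.0 pos [0.5054 0.1913 0.1121] jaw 0.123 q6 0.029 F [-2.  -0.5  0.2] M [-0.15  0.44 -0.07] open 0.125
travel units [0.0012 0.0011 0.0007] rows>= 0.0 angular units [-1.4859  0.002  -0.003 ] rows>= 6.2
```

Request:
step_arm(plan=[{"gripper":1.0,"travel":[0.002,0,0],"angular":[0,0,0]},{"gripper":1.0,"travel":[0,0,0],"angular":[0,0,0]}])

```text
time_s: 17.25
eef_pos: [0.5055, 0.1912, 0.1115]
tcp_rot: [0.53, 0.469, 0.529, -0.468]
contact_force: [-3.2, -1.0, 2.9]
opening: 0.125
```

Run:
```python
from h import *
togo((.506,.191,.1115),1.29)
b=ctrl.snapshot("scene")[:,:,::-1].copy()
cv2.imwrite("pics/l1.png",cv2.resize(b[140:205,335:400],(600,600),interpolation=cv2.INTER_CUBIC))
```

```text
t 17.25 pos [0.5055 0.1912 0.1115] jaw 0.123 q6 0.029 F [-3.2 -1.   2.9] M [-0.2   0.7  -0.08] open 0.125
travel units [0.     0.0009 0.0006] rows>= 0.0 angular units [-1.4859  0.002  -0.0027] rows>= 6.2
```

View pics/l1.png

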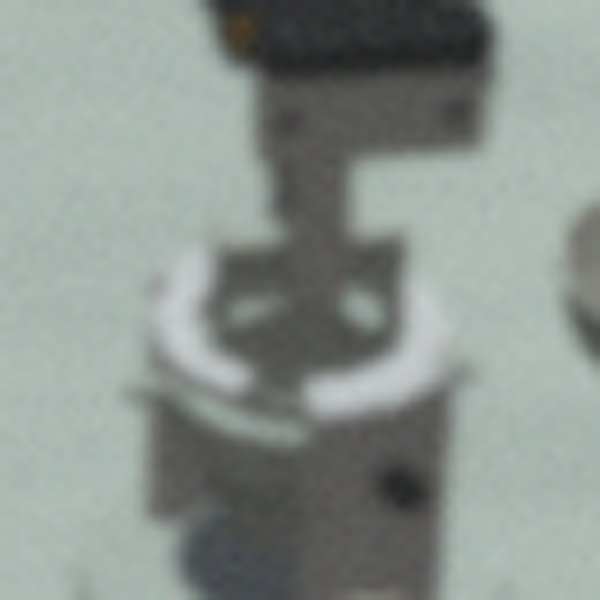

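Request:
step_arm(plan=[{"gripper":1.0,"travel":[-0.001,-0.0015,0],"angular":[0,0,0]},{"gripper":0.4,"travel":[0,0,0],"angular":[0,0,0]},{"gripper":0.2,"travel":[0,0,0],"angular":[0,0,0]},{"gripper":0.2,"travel":[0,0,0],"angular":[0,0,0]},{"gripper":0.2,"travel":[0,0,0],"angular":[0,0,0]},{"gripper":0.2,"travel":[0,0,0],"angular":[0,0,0]}])

```text
time_s: 18.05
eef_pos: [0.5047, 0.1911, 0.1116]
tcp_rot: [0.53, 0.469, 0.529, -0.468]
contact_force: [0.4, -0.7, -0.7]
opening: 0.397
```

Run:
```python
from h import *
togo((.506,.191,.1115),1.29)
b=ctrl.snapshot("scene")[:,:,::-1].copy()
cv2.imwrite("pics/l2.png",cv2.resize(b[130:205,330:405],(600,600),interpolation=cv2.INTER_CUBIC))
```

```text
t 18.05 pos [0.5047 0.1911 0.1116] jaw 0.1229 q6 0.029 F [ 0.4 -0.7 -0.7] M [-0.02 -0.1   0.02] open 0.397
travel units [0.0002 0.0026 0.0006] rows>= 0.0 angular units [-1.4859  0.0019 -0.0027] rows>= 6.2
```

View pics/l2.png

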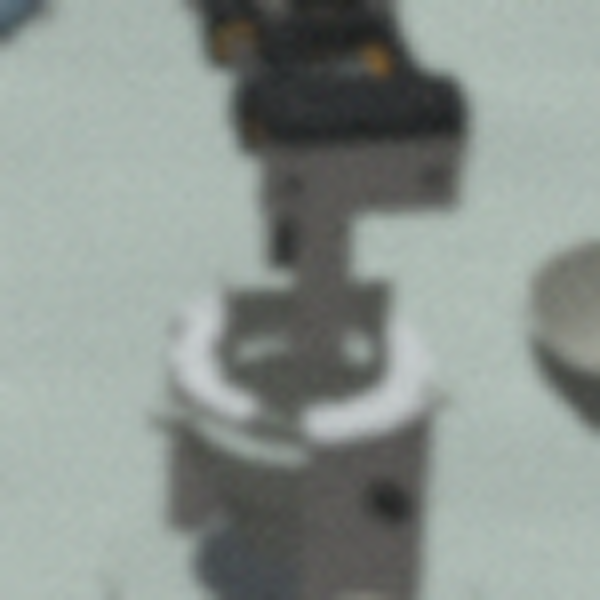

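Released with no contact force. Retreating straight up, then sideways for a clear look.

Request:
step_arm(plan=[{"gripper":0.2,"travel":[-0.01,0,0],"angular":[0,0,0]},{"gripper":0.2,"travel":[-0.03,0,0],"angular":[0,0,0]},{"gripper":0.2,"travel":[-0.06,0,0],"angular":[0,0,0]},{"gripper":0.2,"travel":[-0.1,0,0],"angular":[0,0,0]},{"gripper":0.2,"travel":[-0.1,0,0],"angular":[0,0,0]},{"gripper":0.2,"travel":[0,0,0.1],"angular":[0,0,0]},{"gripper":0.2,"travel":[0,0,0.1],"angular":[0,0,0]},{"gripper":0.2,"travel":[0,0,0.1],"angular":[0,0,0]},{"gripper":0.2,"travel":[0,0,0.1],"angular":[0,0,0]},{"gripper":0.2,"travel":[0,0,0.1],"angular":[0,0,0]},{"gripper":0.2,"travel":[0,0,0.1],"angular":[0,0,0]},{"gripper":0.2,"travel":[0,0,0],"angular":[0,0,0]}])

```text
time_s: 19.6
eef_pos: [0.5413, -0.1093, 0.2628]
tcp_rot: [0.53, 0.47, 0.528, -0.469]
contact_force: [-0.0, 0.0, 0.0]
opening: 0.397
```

Run:
```python
from h import *
togo((.506,.191,.1115),.123)
b=ctrl.snapshot("scene")[:,:,::-1].copy();a=ctrl.snapshot("top")[:,:,::-1].copy()
cv2.imwrite("pics/s9.png",b);cv2.imwrite("pics/t9.png",a)
z=lambda i,x0,x1,y0,y1:cv2.resize(i[y0:y1,x0:x1],(400,400),interpolation=cv2.INTER_CUBIC)
cz=.082-.056
c=[place(q,.5055,.191,.123-np.pi/2,cz) for q in cup()[:1]+cup()[7:11]]
overlay(b,"scene",c,(335,400,140,205),7,"pics/n1.png"); overlay(a,"top",c,(205,275,195,265),6,"pics/n2.png")
cv2.imwrite("pics/n.png",np.hstack([z(b,335,400,140,205),z(a,205,275,195,265)]))
cv2.imwrite("pics/nn.png",np.hstack([cv2.resize(cv2.imread("pics/n1.png"),(400,400)),cv2.resize(cv2.imread("pics/n2.png"),(400,400))]))
```

```text
t 19.6 pos [ 0.5413 -0.1093  0.2628] jaw 0.1185 q6 -0.524 F [-0.  0.  0.] M [-0.02 -0.09 -0.02] open 0.397
travel units [ 0.302  -0.     -0.6051] rows>= 5.4 angular units [-0.0057  0.0011 -0.0043] rows>= 0.0
```

View pics/n.png

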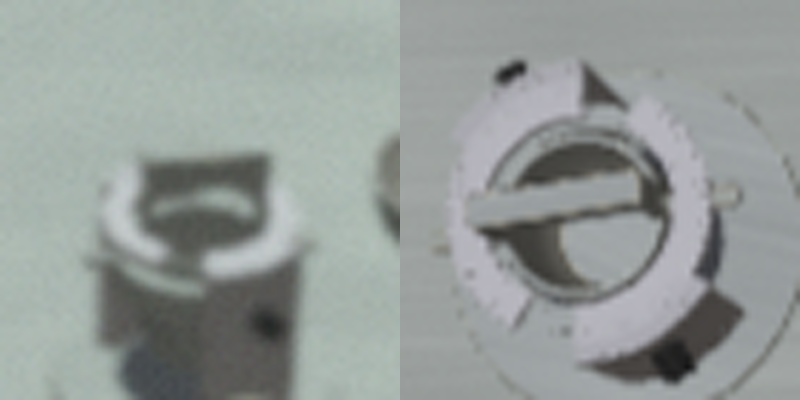

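View pics/nn.png

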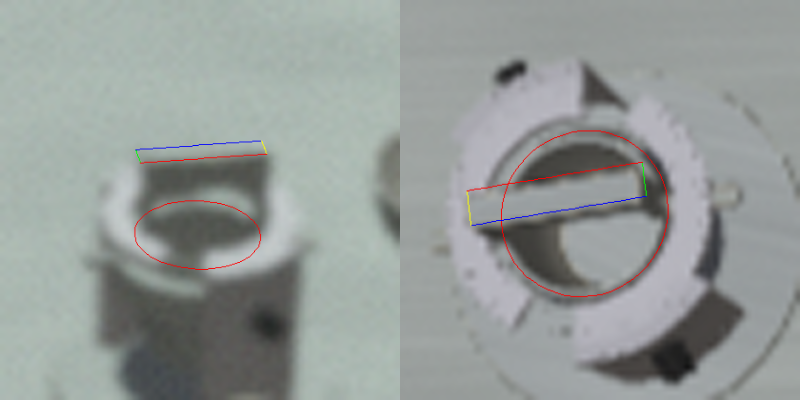

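View pics/t9.png

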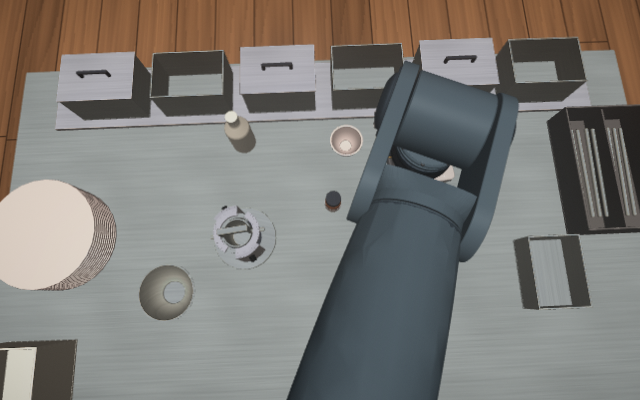

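```bash
python3 -c "
from cell import ctrl
print(ctrl.job_done())"
```

```text
the job is handed in; nothing more can be done
None
```

The strainer with the pins is in the drain stand with its pins down in the notches, and I let go and handed the job in at about 20 s. No verdict came back.

**What I did:** I gripped the strainer by its handle bar and lowered it through the gaps. On the way down it rubbed the collar at about 3 N, so I shifted it slightly. It came to rest on the ledge with the tool at z = 118.5 mm. Pressing down with about 7 N, I turned it clockwise. The pins began to drop at about 60° and reached the bottom at about 67°, with the tool at z = 111.5 mm. That 7 mm drop matches the notch depth.

**Forces:** the highest reading at the end of any move was about 7 N, counting the strainer's weight. I only saw the force at the end of each move, so a brief higher peak would not have shown.

**Last checks:**
- After release the force on the tool was about 1 N, and it read zero once the arm was clear.
- In the top view the handle matches the model at the fully-home height, within 1–2 mm of the collar's axis, and the cup looks upright.
- The scene view disagrees slightly: the handle shows about 1.5 pixels lower than the model. I put this down to calibration, because earlier scene fits were off by about a pixel too.
- The ramekin, jar, sauce bottle and bowl look unmoved. In the last top picture the arm hid the plain cup, the yellow cup and most of the spoon, so I did not check those at the end.

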